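# Set the workshop vent slide to its clip

## Task

Two slide controls stand on the engine-room bench: the vent control has a wide bar-shaped grip, the lamp dimmer a small round one. Slide the bar grip along its track until it is level with the pointed steel clip on its own box, then let go. Do not shift that clip, and leave the round grip of the lamp dimmer where it is.

Things in the scene. Friction and masses are not known exactly. Their poses are not given: they have to be found in the camera images.
- vent (a joint): Position (m) of the bar grip on its straight track, 0 at the box's -y end to 0.14 at its +y end. About 2.5 N of dry friction; it stays where left. The track runs along y, 22 mm to the -x side of the middle line of a pale grey housing fixed to the bench: 110 mm in x, 240 mm in y, 50 mm high, its face clear along the track.
- vent_top (a point): Top centre of the vent's black bar grip: 48 mm across the track, 18 mm thick along it; top 41 mm above the box's face (upper 28 mm is the bar, a thin stem below). Pinch it from above on its two faces that look along the track. Axes as the box: y is the way the joint grows, x across the track towards the clip, z up.
- clip_top (a point): Top of the steel set-point clip on the vent's box: 10 mm high, 16 mm wide along the track, 30 mm long, on a dark strip, its nose pointing at the track. The point is over the middle of its width, 46 mm in +x from the track. Axes as the box: grip and clip are level when at the same y in this frame. About 8 N along the track shifts it.
- lamp_top (a point): Top centre of the lamp dimmer's grip: a black round knob 28 mm across, its top 30 mm above the face of its own box, on the same kind of track. That box is like the vent's, with its own steel clip. Either box may stand on the left or the right, turned up to 35 degrees. Not to be moved.

How it is judged (in metres and radians):
At the end, for the whole second after the job is handed in: The bar grip stands still with its middle within 12 mm of the middle of its box's clip, measured along the track (y of vent_top in the frame of clip_top between -0.012 and 0.012 m and velocity of joint vent between -0.01 and 0.01 m/s); the robot touches nothing.
It fails at once if the set-point clip has been shifted by more than 8 mm (distance of clip_top from where it was at the start of the episode above 0.008 m).
It fails at once if the lamp dimmer's round grip has been shifted by more than 8 mm (distance of lamp_top from where it was at the start of the episode above 0.008 m).
It also fails if it takes over 30 s, if anything falls off the work surface, if the arm or the gripper's body presses on something with over 40 N, if the wrist force passes 120 N, or if a joint passes its speed limit or range.

## Robot

A 6-joint arm with a two-finger parallel gripper is mounted at the origin on the work surface. World frame = base frame: x ahead of the robot, y to its left, z up, the work surface at z = 0. Lengths are in mm, angles in rad, forces in N, time in s.
With the tool pointing down it reaches from about 325 to 775 mm from the base axis. Payload 9.3 kg.
Tool frame: the origin (TCP) lies on the centre line of the jaws, within the pads' length; the fingertips stand 19 mm ahead of it and the grasp point (between the pads) is the TCP; y points along the fingers, x is the direction in which the jaws open and shut, and the axes are right-handed (so a half turn about y gives the same grasp; the last joint's range is limited). The gripper opens to 85 mm and grips with 20 to 120 N. Pads are 22 mm wide; open, the fingers measure 114 mm over their backs; the gripper's body (76 mm by 85 mm) begins 54 mm behind the grasp point. The pads swing forward as they close: fully open they stand 13 mm farther back than shut.
Start: joints at [-1.423, 0.259, 0.021, 1.334, 0, 1.418], TCP at [162.95, -525.304, 250.279] pointing down, gripper open.
Joint ranges: [-3.04, 3.04], [-0.91, 1.82], [-1.04, 1.36], [-1.92, 1.95], [-1.52, 1.45], [-3.14, 3.14]. Speed limits (rad/s): [2.22, 2.22, 2.79, 3.14, 3.14, 3.14].

## Interface

Orientations are given as a unit quaternion [w, x, y, z].
In Python, from cell import observe, cams, env gives the robot as it stands.
- The arm moves only by the tool carry_out, never from a script. Its argument "plan" is a list that holds one entry, the list of rows, each a list of 7 numbers: the shift along the tool's x, y, z in m, then the turn, a rotation vector about the tool's x, y, z in degrees, then the finger opening in m, from 0 to 0.0854. In form: [[[x, y, z, ax, ay, az, claw], ...]]. A call has 1 to 5 rows; each row shifts and turns the commanded pose from where the row before left it, along the tool's axes as they then stand; what a row does not reach is not made up. A row lasts 1/10 s, in which the tool goes at most 50 mm and 8.59 degrees, less where a joint would pass 70% of its speed; a pose out of reach is approached as far as the arm can. A call with a gripper value outside its range is refused whole. The fingers move at their own pace and stop on an object; "force" is the grip in N (left out, the last holds). Time passes only in rows, so rows that do not move let the fingers close. It gives the time, the measured TCP pose, the force and the opening at its end, in the units of the state.
- observe(): the state, without advancing time (a new reading comes with each control period).
- cams.read_camera(name): name is "scene" or "top"; returns a dict with "pixels" (420x560x3 uint8, red, green, blue), "depth" (420x560 float32, mm along the optical axis (not along the pixel's ray), 0 where there is no reading), "camera_matrix" (3x3 intrinsics, pixels), "view" (4x4, takes a point from world to camera coordinates). Camera axes: x right, y down, z forward; pixel columns grow to the right and rows downward; lengths in mm; the calibration is good to about 2 mm. A picture is of the moment at which its call begins.
- env.finish_job(): hands the job in, once; it reports no verdict.
The state is a dict: "time": time; "joint_positions": joint angles; "dq": joint speeds; "joint_efforts": joint torques, N m; "eef_pos": TCP position; "tcp_rot": TCP orientation; "ft_force": force on the tool from outside, world axes, zero at the start; "moment": the same for the moment, N m; "grip_width": finger opening in mm.
Only numpy, scipy, OpenCV 4.12 (cv2) and the standard library are available. Lean on these libraries where they do the work, as an engineer would, in place of code of your own. Each camera call takes 0.05 s, during which the arm holds its last target.

## Working session

There is one attempt and no reset: what is moved stays moved. The work goes in short steps, Python scripts to look and compute and a tool call to move; the robot and the scene stay as the last step left them, time stands still between calls to the robot, and variables do not carry over. Pictures are saved under pics/ and viewed, and the job is handed in when it is done.

Besides the shell and the picture viewer there is one more tool, called as name([rows], argument=value, ...), one row to a line, values as JSON. carry_out: Moves the arm, as the interface text tells. Its arguments: {"type":"object","properties":{"plan":{"type":"array"},"force":{"type":"number"}},"required":["plan"]}

```bash
mkdir -p pics; ls; python3 - <<'E'
from cell import observe, cams, env
import cv2,numpy as np
s=observe();print(s)
for n in("scene","top"):
    d=cams.read_camera(n);cv2.imwrite(f"pics/{n}0.png",d["pixels"][:,:,::-1])
    np.savez(f"{n}0.npz",**d);print(n,d["camera_matrix"],d["view"])
E
```

```text
pics
{'time': 0.0, 'joint_positions': array([-1.42257669e+00,  2.59167614e-01,  2.07820064e-02,  1.33372233e+00,
       -1.42544711e-05,  1.41820728e+00]), 'dq': array([ 8.71965421e-04, -2.29281733e-04, -1.22734837e-03,  1.19190868e-03,
       -1.45664509e-03,  2.70495261e-05]), 'joint_efforts': array([ 2.31181337e-03, -5.55645740e+01,  3.44521022e+01,  1.37366785e-02,
       -1.68952251e-04, -1.74289971e-05]), 'eef_pos': array([ 162.91984513, -525.0457269 ,  249.68748484]), 'tcp_rot': array([ 0.56959919, -0.56894906,  0.41976699, -0.41910548]), 'ft_force': array([ 0.0757944 , -0.09991655, -0.28516456]), 'moment': array([-0.030807  ,  0.00416558, -0.01523942]), 'grip_width': 85.65452780248629}
scene [[390.06577568   0.         284.71115626]
 [  0.         390.06577568 208.34183016]
 [  0.           0.           1.        ]] [[ 1.81794135e-01  9.83336582e-01  2.41666062e-04 -2.78015012e+01]
 [ 5.47763307e-01 -1.01063515e-01 -8.30506788e-01 -2.09490811e+02]
 [-8.16643283e-01  1.51113639e-01 -5.57008452e-01  1.23011727e+03]
 [ 0.00000000e+00  0.00000000e+00  0.00000000e+00  1.00000000e+00]]
top [[379.23455932   0.         281.444419  ]
 [  0.         379.23455932 214.2519982 ]
 [  0.           0.           1.        ]] [[ 1.91264758e-01 -9.81537737e-01 -1.20977716e-03 -1.51847364e+02]
 [-9.59473923e-01 -1.86705200e-01 -2.11070983e-01  5.41935677e+02]
 [ 2.06948264e-01  4.15311903e-02 -9.77469987e-01  7.69365789e+02]
 [ 0.00000000e+00  0.00000000e+00  0.00000000e+00  1.00000000e+00]]
```

View pics/scene0.png

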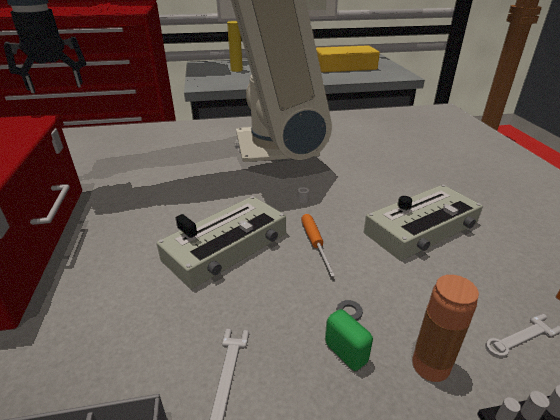

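View pics/top0.png

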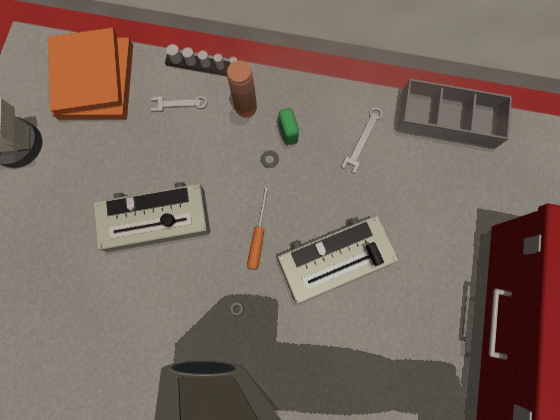

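The bar grip (vent) is on the right-hand box in the top view, at about (374,254), with its clip at about (320,249). The lamp's round knob is on the left box at (168,220). I'll measure next.

```bash
cat > h.py <<'E'
import numpy as np,cv2
def ray(d,uv,z):
    K,V=d["camera_matrix"],d["view"];R,t=V[:3,:3],V[:3,3]
    uv=np.atleast_2d(np.float64(uv))
    r=(R.T@np.linalg.inv(K)@np.c_[uv,np.ones(len(uv))].T).T
    c=-R.T@t
    return c+r*((z-c[2])/r[:,2])[:,None]
def proj(d,p):
    q=d["view"][:3,:3]@np.array(p,float)+d["view"][:3,3];q=d["camera_matrix"]@q;return q[:2]/q[2]
E
python3 - <<'E'
import numpy as np,cv2
for n,(x,y,w,h) in dict(top=(265,205,145,105),scene=(150,190,145,100)).items():
    d=np.load(n+"0.npz");c=d["pixels"][y:y+h,x:x+w,::-1]
    cv2.imwrite(f"pics/{n}_crop.png",cv2.resize(c,None,fx=5.5,fy=5.5,interpolation=cv2.INTER_CUBIC))
d=np.load("top0.npz");g=d["pixels"].astype(int)
print(d["depth"][250:260,320:324])
E
```

```text
[[806.0564  805.415   806.39374 807.31494]
 [805.5926  808.10876 805.86426 806.30975]
 [806.4873  805.7467  804.13745 806.74054]
 [804.9319  804.9814  805.39136 805.55695]
 [806.53937 805.10693 804.68695 805.5713 ]
 [814.8126  812.4924  806.8667  802.22394]
 [814.17804 813.70917 813.9305  816.30457]
 [812.1934  815.4511  814.4924  814.4707 ]
 [814.72906 814.3108  813.496   813.1316 ]
 [816.38995 813.82764 814.89545 815.1922 ]]
```

View pics/top_crop.png

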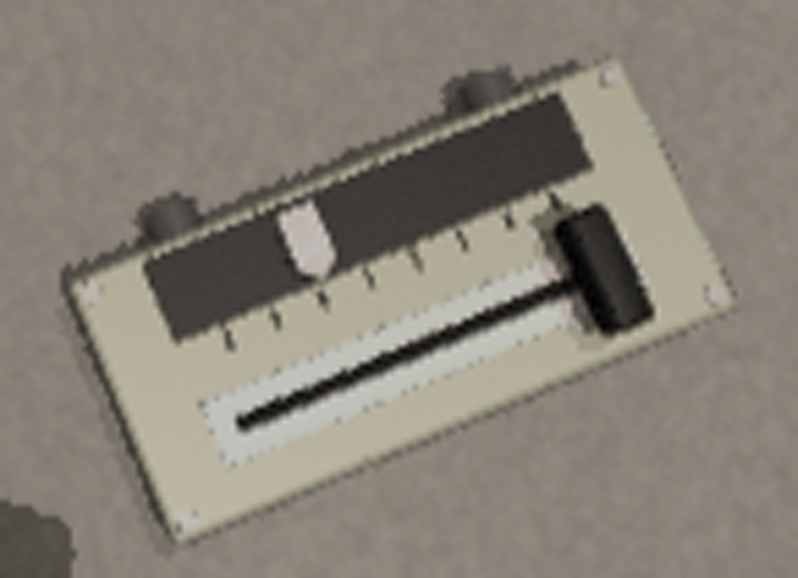

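View pics/scene_crop.png

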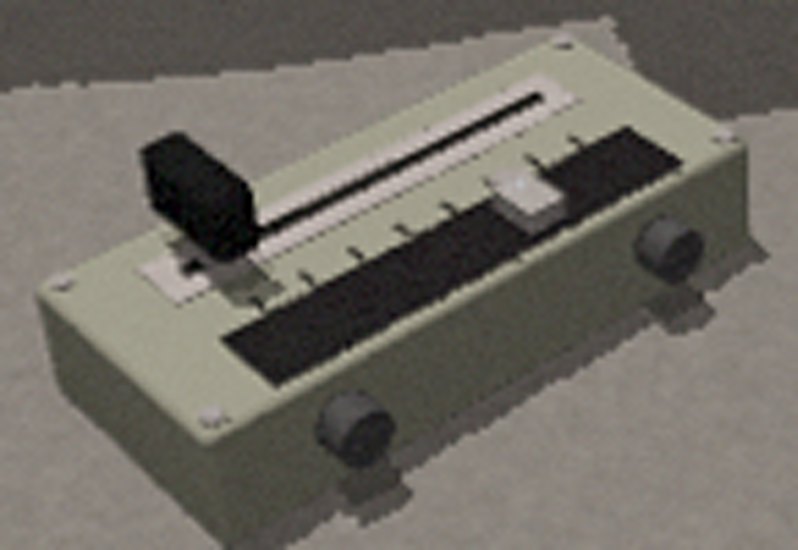

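```bash
python3 - <<'E'
import numpy as np,cv2
from h import *
d=np.load("top0.npz");K,V=d["camera_matrix"],d["view"];print("cam",-V[:3,:3].T@V[:3,3])
f=lambda U:(np.array(U,float)+.5)/5.5-.5+[265,205]
C=ray(d,f([(65,280),(615,60),(735,300),(180,545)]),50);print("corners",C[:,:2].round(1));
print("sides",[np.linalg.norm(C[i]-C[i-1]).round(1) for i in range(4)])
c=C.mean(0)
y=(C[0]-C[1])+(C[3]-C[2]);y/=np.linalg.norm(y);x=np.array([y[1],-y[0],0]);print("y",y,"x",x,np.degrees(np.arctan2(x[1],x[0])),"c",c)
L=lambda P:np.c_[(P-c)@x,(P-c)@y,P[:,2]].round(1)
print("slot ends",L(ray(d,f([(240,423),(575,285)]),50)))
# height map from depth
v,u=np.mgrid[205:310,265:410];z=d["depth"][205:310,265:410]
pc=np.stack([(u-K[0,2])/K[0,0]*z,(v-K[1,2])/K[1,1]*z,z],-1)-V[:3,3]
W=pc@V[:3,:3]
p=d["pixels"][205:310,265:410].astype(int);br=p.sum(2)
H=W[...,2]; print("face z",np.median(H[(br>400)&(H>35)&(H<65)]))
l=L(W.reshape(-1,3)).reshape(W.shape)
m=(H>78);print("bar n",m.sum(),"z",np.median(H[m]))
for nm,m,zz in (("bar",(H>78)&(br<150),91),("clip",(H>54)&(H<70)&(br>380)&(l[...,0]>8)&(l[...,0]<48)&(abs(l[...,1])<100),60)):
    k,lab,st,ce=cv2.connectedComponentsWithStats(m.astype(np.uint8));i=1+np.argmax(st[1:,4]);m=lab==i
    uv=np.argwhere(m)[:,::-1]+[265,205]
    P=ray(d,uv,zz);q=L(P);print(nm,m.sum(),np.median(H[m]),"mean",q.mean(0),"min",q.min(0),"max",q.max(0),"world mid",c+x*(q[:,0].min()+q[:,0].max())/2+y*(q[:,1].min()+q[:,1].max())/2)
    r=cv2.minAreaRect(P[:,:2].astype(np.float32));print(r)
# bright blob check of clip from crop outline
print("clip outline",L(ray(d,f([(280,213),(312,203),(335,262),(300,275),(318,280)]),60)))
print("bar outline top",L(ray(d,f([(555,220),(603,205),(652,310),(605,333)]),91)))
s=np.load("scene0.npz");g=lambda U:(np.array(U,float)+.5)/5.5-.5+[150,190]
print("scene clip",L(ray(s,g([(488,183),(540,170),(565,192),(520,205)]),60)))
print("scene bar top",L(ray(s,g([(143,150),(180,133),(255,182),(218,203)]),91)))
E
```

```text
cam [389.79728545 -79.81438558 866.23516261]
corners [[ 471.4  -51.9]
 [ 599.8 -250.7]
 [ 513.8 -310. ]
 [ 380.8 -114.4]]
sides [np.float64(110.1), np.float64(236.7), np.float64(104.5), np.float64(236.5)]
y [-0.55222418  0.83369566  0.        ] x [0.83369566 0.55222418 0.        ] 33.51973553550599 c [ 491.43640238 -181.76001389   50.        ]
slot ends [[-21.7  77.9  50. ]
 [-23.  -64.1  50. ]]
face z 50.243793871881486
bar n 293 z 91.49752509591706
bar 167 90.61063594445397 mean [-21.62275449 -66.12155689  91.        ] min [-44.4 -75.6  91. ] max [  0.2 -55.9  91. ] world mid [ 509.32046847 -248.77965788   50.        ]
((509.2036437988281, -248.60076904296875), (44.329254150390625, 19.561349868774414), 35.01839828491211)
clip 87 61.75124535630945 mean [31.90574713 26.6862069  60.        ] min [17.1 19.1 60. ] max [45.  34.4 60. ] world mid [ 502.55065561 -142.31209411   50.        ]
((502.6385192871094, -142.5304718017578), (27.620485305786133, 15.412402153015137), 36.390785217285156)
clip outline [[46.1 32.4 60. ]
 [44.9 19.4 60. ]
 [20.5 20.4 60. ]
 [21.1 35.  60. ]
 [16.6 29.3 60. ]]
bar outline top [[  1.5 -57.2  91. ]
 [ -0.2 -76.2  91. ]
 [-42.6 -76.2  91. ]
 [-43.6 -56.4  91. ]]
scene clip [[18.4 18.2 60. ]
 [25.2 36.7 60. ]
 [41.7 34.5 60. ]
 [36.6 18.1 60. ]]
scene bar top [[-43.1 -79.5  91. ]
 [-43.3 -65.   91. ]
 [ -0.9 -62.5  91. ]
 [  0.7 -77.8  91. ]]
```

```bash
cat >> h.py <<'E'
from scipy.spatial.transform import Rotation as Ro
def rel(s,tgt,ang=34):
    """shift in tool axes (current) and turn to align tool x with +-box y, y down"""
    q=s["tcp_rot"];R=Ro.from_quat([q[1],q[2],q[3],q[0]]);M=R.as_matrix()
    a=np.radians(ang);by=np.array([-np.sin(a),np.cos(a),0])
    print("R",M.round(3).tolist())
    print("shift now axes",(M.T@(np.array(tgt)-s["eef_pos"])).round(1))
    for sg in(1,-1):
        X=sg*by;Y=np.array([0,0,-1.]);T=np.c_[X,Y,np.cross(X,Y)]
        print(sg,"turn deg",np.degrees((R.inv()*Ro.from_matrix(T)).as_rotvec()).round(2),"shift in aligned axes",(T.T@(np.array(tgt)-s["eef_pos"])).round(1))
E
python3 - <<'E'
from h import *
from cell import observe
s=observe();rel(s,[511,-251,82])
E
```

```text
R [[0.296, -0.0, 0.955], [-0.955, 0.001, 0.296], [-0.001, -1.0, 0.0]]
shift now axes [-158.5  168.   413.6]
1 turn deg [ 9.0000e-02  1.6323e+02 -3.0000e-02] shift in aligned axes [  32.6  167.7 -441.8]
-1 turn deg [ -0.02 -16.77  -0.06] shift in aligned axes [-32.6 167.7 441.8]
```

carry_out([
  [[0,0,0,0,-5.6,0,0.06],[0,0,0,0,-5.6,0,0.06],[0,0,0,0,-5.6,0,0.06],[-0.003,0,0.04,0,0,0,0.06],[-0.003,0,0.04,0,0,0,0.06]],
], force=30)

```text
time: 0.6
eef_pos: [225.9, -475.2, 249.6]
tcp_rot: [0.624, -0.624, 0.333, -0.332]
ft_force: [1.4, -0.4, -1.1]
grip_width: 60.3
```

carry_out([
  [[-0.003,0,0.04,0,0,0,0.06],[-0.003,0,0.04,0,0,0,0.06],[-0.003,0,0.04,0,0,0,0.06],[-0.003,0,0.04,0,0,0,0.06],[-0.003,0,0.04,0,0,0,0.06]],
])

```text
time: 1.1
eef_pos: [384.3, -349.9, 250.1]
tcp_rot: [0.624, -0.624, 0.332, -0.332]
ft_force: [1.3, -0.4, 0.0]
grip_width: 60.1
```

carry_out([
  [[-0.003,0.01,0.04,0,0,0,0.06],[-0.003,0.01,0.04,0,0,0,0.06],[-0.003,0.01,0.04,0,0,0,0.06],[-0.003,0.01,0.04,0,0,0,0.06],[0,0,0,0,0,0,0.06]],
])

```text
time: 1.6
eef_pos: [511.3, -248.5, 208.2]
tcp_rot: [0.626, -0.625, 0.331, -0.33]
ft_force: [-0.6, -0.5, 0.2]
grip_width: 59.8
```

```bash
python3 - <<'E'
from h import *
from cell import observe,cams
s=observe();print(s["time"],s["eef_pos"],s["grip_width"]);rel(s,[511,-251,82])
d=cams.read_camera("scene");cv2.imwrite("pics/scene1.png",d["pixels"][:,:,::-1])
E
```

```text
1.6 [ 511.32267527 -248.48052441  208.22966392] 59.7661506992499
R [[0.563, -0.002, 0.826], [-0.826, 0.002, 0.563], [-0.003, -1.0, -0.0]]
shift now axes [  2.3 126.2  -1.7]
1 turn deg [-2.6000e-01 -1.7973e+02 -1.0000e-02] shift in aligned axes [ -1.9 126.2   1.7]
-1 turn deg [ 0.01  0.27 -0.17] shift in aligned axes [  1.9 126.2  -1.7]
```

View pics/scene1.png

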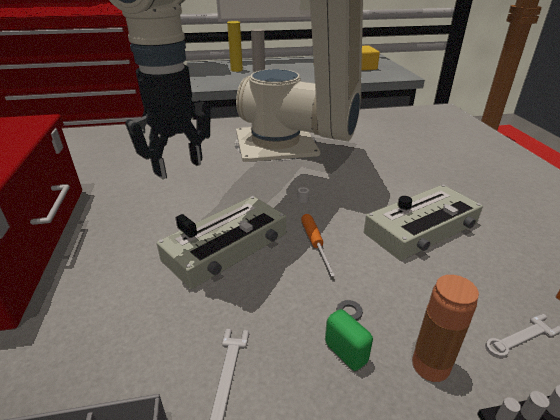

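The scene view shows the gripper at about (175,150), above and in line with the bar grip at (186,225). The tool is aligned, so I'll descend.

carry_out([
  [[0.001,0.03,-0.001,0,0,0,0.06],[0.001,0.03,-0.001,0,0,0,0.06],[0,0.025,0,0,0,0,0.06],[0,0.015,0,0,0,0,0.06],[0,0,0,0,0,0,0.06]],
])

```text
time: 2.15
eef_pos: [506.9, -254.6, 108.4]
tcp_rot: [0.624, -0.624, 0.333, -0.331]
ft_force: [0.6, 0.1, -0.4]
grip_width: 59.7
```

```bash
python3 - <<'E'
from h import *
from cell import observe,cams
s=observe();print(s["eef_pos"],s["ft_force"])
for n,(x,y,w,h) in dict(top=(265,205,145,105),scene=(120,130,190,140)).items():
    d=cams.read_camera(n);c=d["pixels"][y:y+h,x:x+w,::-1]
    cv2.imwrite(f"pics/{n}2.png",cv2.resize(c,None,fx=4,fy=4,interpolation=cv2.INTER_CUBIC))
E
```

```text
[ 506.94489425 -254.57811945  108.42221248] [ 0.56478845  0.0937918  -0.36498044]
```

View pics/scene2.png

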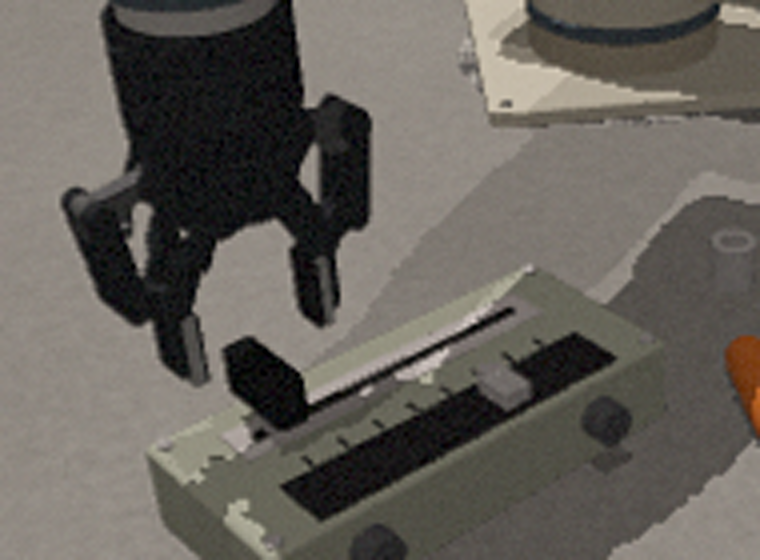

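View pics/top2.png

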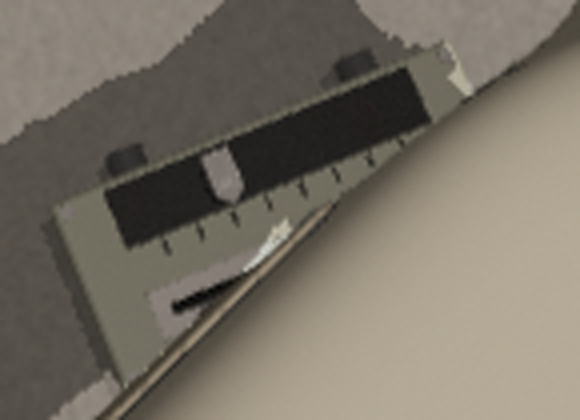

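The scene crop shows the open jaws straddling the bar, at about (190,380) and (320,320) around (265,385). Two of the commanded rows undershot, so 26 mm of descent and 5 mm in tool z are left.

carry_out([
  [[0,0.006,0.005,0,0,0,0.06],[0,0.01,0,0,0,0,0.06],[0,0.01,0,0,0,0,0.06],[0,0,0,0,0,0,0.06]],
])

```text
time: 2.65
eef_pos: [512.0, -251.1, 82.6]
tcp_rot: [0.625, -0.624, 0.333, -0.331]
ft_force: [0.5, -0.5, -0.4]
grip_width: 60.2
```

```bash
python3 - <<'E'
from h import *
from cell import observe,cams
s=observe();print(s["eef_pos"],s["ft_force"])
rel(s,[511,-251,82])
for n,(x,y,w,h) in dict(scene=(120,130,190,140)).items():
    d=cams.read_camera(n);c=d["pixels"][y:y+h,x:x+w,::-1]
    cv2.imwrite(f"pics/{n}3.png",cv2.resize(c,None,fx=4,fy=4,interpolation=cv2.INTER_CUBIC))
E
```

```text
[ 512.01585371 -251.11021932   82.63417955] [ 0.45612845 -0.46322974 -0.36280126]
R [[0.56, -0.002, 0.829], [-0.829, 0.001, 0.56], [-0.002, -1.0, -0.001]]
shift now axes [-0.7  0.6 -0.8]
1 turn deg [-2.1000e-01 -1.7995e+02 -8.0000e-02] shift in aligned axes [0.7 0.6 0.8]
-1 turn deg [ 0.05  0.05 -0.13] shift in aligned axes [-0.7  0.6 -0.8]
```

View pics/scene3.png

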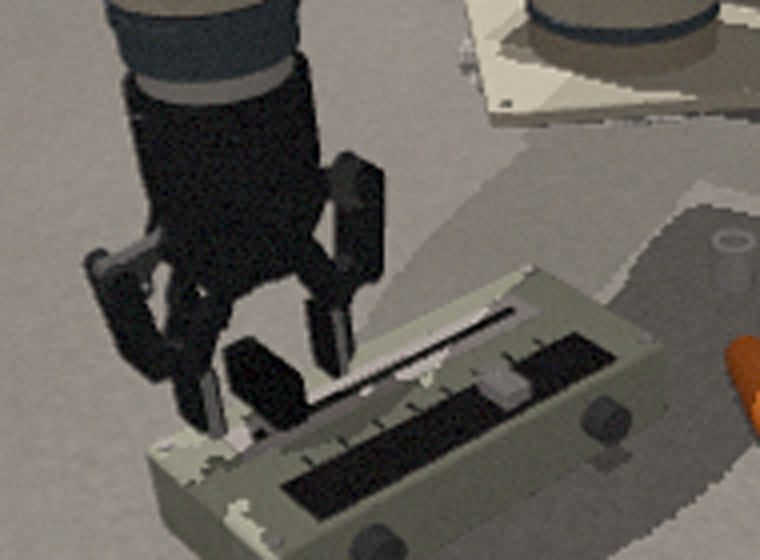

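The jaws straddle the bar, with fingertips at about (215,430) and (345,370) and the bar between them. I'll close.

carry_out([
  [[0,0,0,0,0,0,0.03],[0,0,0,0,0,0,0.022],[0,0,0,0,0,0,0.012],[0,0,0,0,0,0,0.012],[0,0,0,0,0,0,0.012]],
], force=25)

```text
time: 3.2
eef_pos: [512.9, -251.8, 84.7]
tcp_rot: [-0.624, 0.624, -0.332, 0.332]
ft_force: [-1.0, 1.2, 3.2]
grip_width: 17.6
```

```bash
python3 - <<'E'
from cell import observe
s=observe();print(s["eef_pos"],s["ft_force"],s["grip_width"])
E
```

```text
[ 512.87793744 -251.76002269   84.69477383] [-0.99954623  1.24099686  3.2450513 ] 17.55936849349184
```

Gripped: the opening is 17.6 mm against an 18 mm bar. The clip is about 95 mm away along tool -x. I'll slide most of that, then check.

carry_out([
  [[-0.01,0,0,0,0,0,0.012],[-0.01,0,0,0,0,0,0.012],[-0.01,0,0,0,0,0,0.012],[-0.01,0,0,0,0,0,0.012],[0,0,0,0,0,0,0.012]],
])

```text
time: 3.7
eef_pos: [489.5, -216.6, 84.6]
tcp_rot: [0.625, -0.624, 0.332, -0.331]
ft_force: [2.1, 4.7, 8.5]
grip_width: 17.8
```

carry_out([
  [[-0.01,0,0,0,0,0,0.012],[-0.01,0,0,0,0,0,0.012],[-0.01,0,0,0,0,0,0.012],[-0.01,0,0,0,0,0,0.012],[0,0,0,0,0,0,0.012]],
])

```text
time: 4.2
eef_pos: [467.4, -183.4, 84.6]
tcp_rot: [0.625, -0.624, 0.331, -0.331]
ft_force: [3.9, 5.1, 8.2]
grip_width: 17.9
```

```bash
python3 - <<'E'
from h import *
from cell import observe,cams
s=observe();p=s["eef_pos"];print(p,s["ft_force"],s["moment"],s["grip_width"])
c=np.array([491.436,-181.76,50]);y=np.array([-.55222,.8337,0]);x=np.array([.8337,.55222,0]);print("local",(p-c)@x,(p-c)@y)
for n,(x,y,w,h) in dict(scene=(120,130,190,140)).items():
    d=cams.read_camera(n);c=d["pixels"][y:y+h,x:x+w,::-1]
    cv2.imwrite(f"pics/{n}4.png",cv2.resize(c,None,fx=4,fy=4,interpolation=cv2.INTER_CUBIC))
E
```

```text
[ 467.42338419 -183.37345276   84.64452738] [3.88590156 5.08150108 8.18675959] [ 1.05438575 -0.67223917 -0.19566672] 17.865950350453737
local -20.910298682098645 11.915111140537071
```

View pics/scene4.png

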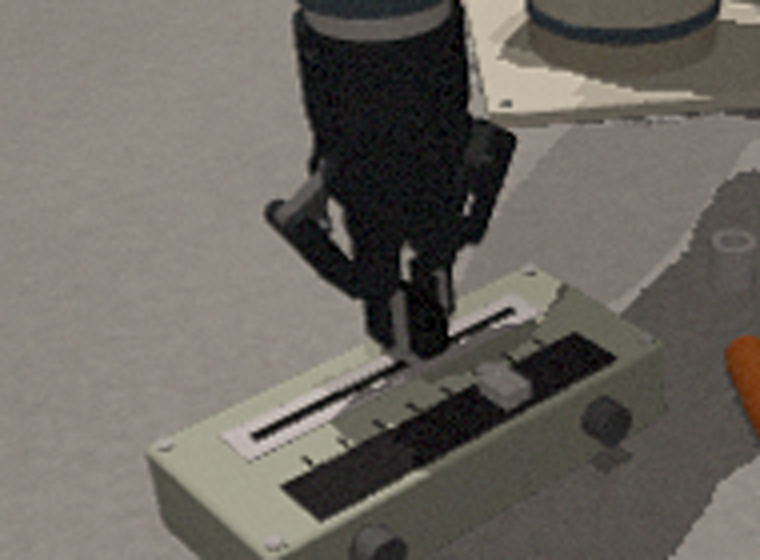

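The bar moved with the jaws, now at about (415,340), and the clip at (505,385) is undisturbed. About 15 mm remains.

carry_out([
  [[-0.008,0,0,0,0,0,0.012],[-0.007,0,0,0,0,0,0.012],[0,0,0,0,0,0,0.012],[0,0,0,0,0,0,0.012]],
])

```text
time: 4.65
eef_pos: [459.4, -171.3, 84.6]
tcp_rot: [0.625, -0.624, 0.331, -0.331]
ft_force: [3.5, 6.9, 8.2]
grip_width: 17.5
```

carry_out([
  [[0,0,0,0,0,0,0.03],[0,0,0,0,0,0,0.05],[0,0,0,0,0,0,0.055],[0,0,0,0,0,0,0.055],[0,0,0,0,0,0,0.055]],
])

```text
time: 5.15
eef_pos: [459.3, -172.9, 84.1]
tcp_rot: [-0.624, 0.624, -0.332, 0.332]
ft_force: [-0.9, -0.5, -0.1]
grip_width: 55.2
```

carry_out([
  [[0,-0.02,0,0,0,0,0.055],[0,-0.04,0,0,0,0,0.055],[0,-0.045,0,0,0,0,0.055],[0,-0.045,-0.04,0,0,0,0.055],[0,0,-0.045,0,0,0,0.055]],
])

```text
time: 5.65
eef_pos: [396.3, -217.8, 231.0]
tcp_rot: [-0.624, 0.625, -0.328, 0.333]
ft_force: [0.2, -1.7, -0.4]
grip_width: 54.9
```

carry_out([
  [[0.045,0,-0.02,0,0,0,0.055],[0.045,0,-0.02,0,0,0,0.055],[0.045,0,-0.02,0,0,0,0.055],[0.045,0,-0.02,0,0,0,0.055],[0.045,0,0,0,0,0,0.055]],
])

```text
time: 6.15
eef_pos: [453.1, -451.0, 226.6]
tcp_rot: [-0.624, 0.624, -0.333, 0.333]
ft_force: [1.2, -0.6, 0.8]
grip_width: 55.4
```

```bash
python3 - <<'E'
from h import *
from cell import observe,cams
s=observe();print(s["eef_pos"],s["ft_force"])
for n,(x,y,w,h) in dict(top=(265,205,145,105),scene=(150,190,145,100)).items():
    d=cams.read_camera(n);np.savez(n+"5.npz",**d);c=d["pixels"][y:y+h,x:x+w,::-1]
    cv2.imwrite(f"pics/{n}5.png",cv2.resize(c,None,fx=5.5,fy=5.5,interpolation=cv2.INTER_CUBIC))
    if n=="scene":cv2.imwrite("pics/scene5f.png",d["pixels"][:,:,::-1])
E
```

```text
[ 453.13405286 -450.96865623  226.5530674 ] [ 1.22663528 -0.63632875  0.75291573]
```

View pics/top5.png

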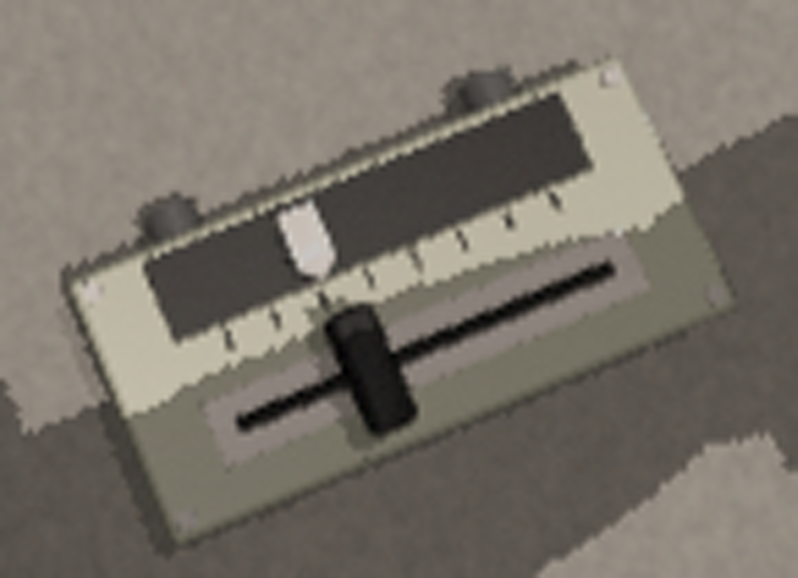

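View pics/scene5.png

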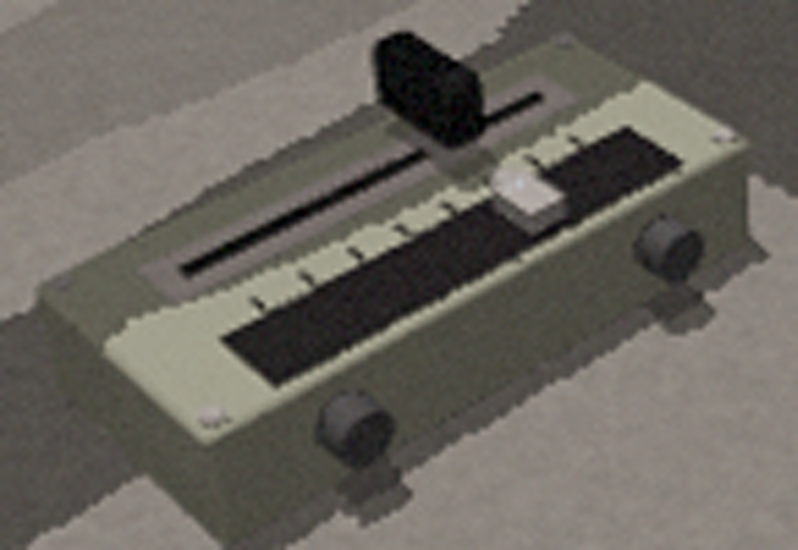

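The bar is at (370,370) in the top crop and the clip at (307,240). Next I'll check level numerically in both views and check that nothing else moved.

```bash
python3 - <<'E'
from h import *
c=np.array([491.436,-181.76,50]);y=np.array([-.55222,.8337,0]);x=np.array([.8337,.55222,0])
L=lambda P:np.c_[(P-c)@x,(P-c)@y].round(1)
d=np.load("top5.npz");s=np.load("scene5.npz");f=lambda U:(np.array(U,float)+.5)/5.5-.5+[265,205];g=lambda U:(np.array(U,float)+.5)/5.5-.5+[150,190]
print("top bar",L(ray(d,f([(325,322),(372,305),(415,412),(375,435)]),91)))
print("top slot",L(ray(d,f([(240,423),(612,270)]),50)))
print("scene bar",L(ray(s,g([(375,47),(408,32),(485,80),(448,100)]),91)))
print("scene slot",L(ray(s,g([(185,270),(540,97)]),50)))
print("scene clip ",L(ray(s,g([(488,183),(540,170),(565,192),(520,205)]),60)).mean(0))
print("ticks top",L(ray(d,f([(555,203),(323,298)]),50)), "scene", L(ray(s,g([(258,303),(488,182)]),50)))
# Depth-based bar centroid, top
for n,d,(a,b,w,h) in(("top",d,(265,205,145,105)),("scene",s,(150,190,145,100))):
    K,V=d["camera_matrix"],d["view"];v,u=np.mgrid[b:b+h,a:a+w];z=d["depth"][b:b+h,a:a+w]
    W=(np.stack([(u-K[0,2])/K[0,0]*z,(v-K[1,2])/K[1,1]*z,z],-1)-V[:3,3])@V[:3,:3]
    l=L(W.reshape(-1,3)).reshape(h,w,2);br=d["pixels"][b:b+h,a:a+w].astype(int).sum(2)
    m=(W[...,2]>85)&(W[...,2]<97)&(br<150)&(abs(l[...,1]-25)<40);q=l[m];print(n,"depth bar",m.sum(),np.percentile(q,[3,50,97],axis=0))
    m=(W[...,2]>56)&(W[...,2]<66)&(br>350)&(l[...,0]>12)&(l[...,0]<48)&(abs(l[...,1]-25)<25);q=l[m];print(n,"depth clip",m.sum(),np.percentile(q,[3,50,97],axis=0))
    o=np.load(n+"0.npz");df=np.abs(o["pixels"].astype(int)-d["pixels"]).max(2)
    sl=(slice(205,235),slice(155,182)) if n=="top" else (slice(192,215),slice(392,418))
    print("lamp diff",df[sl].max())
E
```

```text
top bar [[ -0.3  37.5]
 [ -1.2  18.9]
 [-43.   20.3]
 [-44.9  37.2]]
top slot [[-21.7  77.9]
 [-23.3 -80. ]]
scene bar [[-41.9  16.1]
 [-41.9  31. ]
 [  3.4  31.3]
 [  4.5  14. ]]
scene slot [[-25.3 -81. ]
 [-23.6  76.2]]
scene clip  [30.475 26.875]
ticks top [[  9.2 -70.6]
 [ 10.   29. ]] scene [[  7.5 -72.9]
 [  6.6  26.7]]
top depth bar 195 [[-43.936  20.082]
 [-22.6    28.5  ]
 [ -1.528  36.118]]
top depth clip 88 [[19.388 19.661]
 [31.95  27.05 ]
 [44.139 34.139]]
lamp diff 12
scene depth bar 141 [[-41.68  14.82]
 [-17.4   21.2 ]
 [  1.12  30.56]]
scene depth clip 65 [[18.844 16.252]
 [33.    23.   ]
 [43.808 30.588]]
lamp diff 28
```

View pics/scene5f.png

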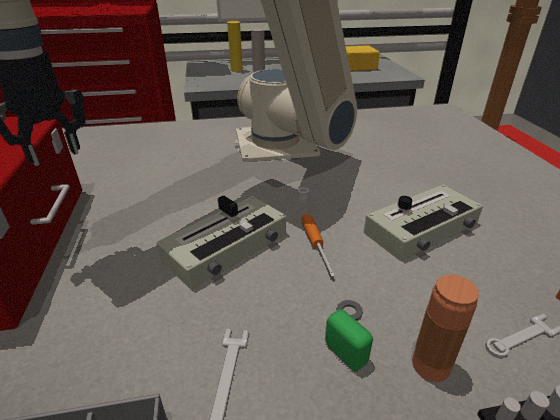

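Both views put the bar within about 4 mm of the clip: +1.5 mm from the top, about -3 mm from the scene camera. The clip and lamp knob are unchanged. I'll raise the gripper a little, away from the red cabinet, let it settle and hand in.

carry_out([
  [[-0.02,-0.03,0,0,0,0,0.055],[-0.02,-0.03,0,0,0,0,0.055],[0,0,0,0,0,0,0.055],[0,0,0,0,0,0,0.055],[0,0,0,0,0,0,0.055]],
])

```text
time: 6.75
eef_pos: [431.9, -414.6, 285.8]
tcp_rot: [0.625, -0.624, 0.332, -0.331]
ft_force: [0.2, -0.2, 0.0]
grip_width: 55.1
```

```bash
python3 - <<'E'
from cell import observe,env
s=observe();print(s["eef_pos"],s["ft_force"],s["time"]);print(env.finish_job())
E
```

```text
[ 431.88529442 -414.62333171  285.75054508] [ 0.23044983 -0.22105614  0.01420681] 6.75
the job is handed in; nothing more can be done
None
```

I slid the vent's bar grip about 95 mm along its track until it was level with its clip, then released it. The arm backed clear, and I handed the job in at 6.75 s.

- **Level with the clip:** the two cameras disagreed slightly. The top view put the bar about 1.5 mm past the clip, and the scene view about 2–4 mm short. Both are well inside the 12 mm limit and consistent with the roughly 2 mm calibration error.
- **Clip and lamp knob:** the clip measured in the same place before and after. The lamp knob's pixels changed only slightly in both views (up to 12 and 28 of 255), with no visible movement.
- **Forces:** at the readings, the wrist force stayed near 11 N at most while sliding. It was about 0.3 N at hand-in, with the gripper touching nothing.

I took no picture after the last small lift of the arm, and `finish_job` gave no verdict.

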